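Measure a sample strip with the bench micrometer's ratchet

TASK

Take a sample's thickness at the bench micrometer: the aluminium sample strip lies on the rest with its plain end loose in the flared mouth; slide it on into the guide channel, gently, until that end meets the stop, without shoving the micrometer along the desk, and let go of it. Then turn the small ratchet cap at the very top clockwise, in several strokes, until it slips on the clamped strip, and stop within a quarter turn of the first slip; never tighten by the thicker thimble below the cap. Let go, and leave the strip clamped and the other things on the desk where they are.

Things in the scene. Friction and masses are not known exactly. Their poses are not given: they have to be found in the camera images.
- gauge: bench micrometer: grey cast C-frame, 2.4 kg, standing loose on rubber feet, open towards its -x. Origin on the desk under the vertical spindle axis; x points from the mouth to the column, z up. Base 84 mm wide, 16 mm high, x = -92 to +58 mm. A rest 34 mm high carries the strip: 50 mm wide from x = -40 to +16 mm, in front of that a tongue only 18 mm wide to x = -99 mm
- channel_mouth (a point): on the rest's top, 34 mm above the desk, on the channel's centre line, 38 mm before the spindle axis; axes as the gauge. Steel fences 5 mm high flare here, 38 mm apart, and narrow to a channel 26 mm wide that runs from 18 mm before the axis to 12 mm beyond it. The upper arm of the C (38 mm wide, x = -16 to +52 mm) hangs 52 to 76 mm above the desk
- stop_face (a point): foot of the end stop's face, on the rest's surface and the channel's centre line, 12 mm beyond the spindle axis, looking to the gauge's -x: the strip's plain end must meet it. A strip that is home reaches from x = +12 to -84 mm of the gauge
- end_stop: the steel end stop, 6 x 30 x 12 mm, fixed to the gauge at the channel's end; a steady resistance of 6 to 10 N shows that the strip has met it, and it must not be pushed with 20 N; origin under its centre; axes as the gauge
- spindle: steel measuring spindle on the gauge's axis, 8 mm diameter, does not rotate; origin at the centre of its lower face, which starts 10.5 to 14.5 mm above the rest and comes down 12 mm per turn of the thimble; it presses the strip with about 18 N when the ratchet slips, and stays clamped when let go
- thimble: thick steel thimble, 25 mm diameter, 84 to 108 mm above the desk, below the ratchet cap; origin at its lower end. It drives the spindle against 0.036 N m of friction and is carried round by the cap through a clutch that slips at 0.07 N m
- ratchet_grip (a point): on the spindle axis, 123.5 mm above the desk: middle of the ratchet cap, a knurled steel cylinder of 17 mm diameter, 111 to 136 mm above the desk, which stays at that height. Grip it from above (about 12 N), fingertips above the thimble, turn it clockwise seen from above, let go and reach back between strokes. The moment to turn it is 0.036 N m at first, 0.07 N m when it slips
- ratchet_cap (a joint): slip of the ratchet cap against the thimble, rad: 0 at the start, stays there while the thimble follows the cap, and grows as the cap slips (clockwise)
- strip: aluminium sample strip, 96 x 24 x 8 mm, 52 g, lying on the rest; origin under its centre, x along its length towards the plain end, a 6 mm hole at x = -40 mm near the other end. It starts 40 to 52 mm short of the stop, up to 0.07 rad askew
- strip_grip (a point): point on the strip's centre line, 34 mm from its centre towards the hole end and 4 mm above its underside: where to pinch it across its 24 mm width (20 to 30 N); there the fingers reach down beside the narrow tongue and stay clear of the thimble when the strip is home. Carry its weight, raised by just under 1 mm, or it drags on the rest
- strip_tip (a point): lower edge of the strip's plain end, on its centre line, 48 mm from its centre
- short_sample: short aluminium sample plate with a hole, 62 x 40 x 6 mm; a bystander, origin under its centre
- charger: white block charger, 60 x 60 x 28 mm; a bystander, origin under its centre
- tape_measure: tape measure standing on its edge, 41 x 82 x 72 mm; a bystander, origin under its centre
- eraser: eraser in a paper sleeve, 23 x 52 x 13 mm; a bystander, origin under its centre
- sticky_notes: pad of sticky notes, 76 x 76 x 12 mm; a bystander, origin under its centre

How it is judged:
By the outcome, as a careful person would: the job done as asked, in the order asked, and still so for the second after the job is handed in, with the robot touching nothing.
It also fails if it takes over 72 s, if anything falls off the work surface, if the arm or the gripper's body presses on something with over 40 N, if the wrist force passes 120 N, or if a joint passes its speed limit or range.

ROBOT

A 6-joint arm with a two-finger parallel gripper is mounted at the origin on a cart in front of the work surface, level with it; the furniture and walls round the work are solid. World frame = base frame: x ahead of the robot, y to its left, z up, the work surface at z = 0. Lengths are in m, angles in rad, forces in N, time in s.
With the tool pointing down it reaches from about 0.275 to 0.875 m from the base axis. Payload 12.5 kg.
Tool frame: the origin (TCP) lies at the very end of the fingers, on their centre line; the grasp point (between the pads) lies 19 mm behind it; z points along the fingers, y is the line along which they close (so a half turn about z gives the same grasp; the last joint's range is limited). The gripper opens to 85 mm and grips with 20 to 120 N. Pads are 22 mm wide; open, the fingers measure 114 mm over their backs; the gripper's body (76 mm by 85 mm) begins 54 mm behind the grasp point. The pads swing forward as they close: fully open they stand 13 mm farther back than shut.
Start: joints at [-1.407, 0.351, 1.652, -0, 1.139, -0.085], TCP at [0.135, -0.533, 0.231] pointing down, gripper open.
Joint ranges: [-2.75, 2.75], [-0.79, 2.1], [0.01, 2.65], [-1.57, 4.71], [0.07, 3.14], [-2.87, 2.87]. Speed limits (rad/s): [2.22, 2.22, 2.79, 3.14, 3.14, 3.14].

INTERFACE

Orientations are given as a 3x3 rotation matrix whose columns are the frame's x, y, z axes.
In Python, from bench import manip gives the robot as it stands. Calls block until the motion is done:
- manip.move_ptp(position, orientation): joint-space move of the TCP to a pose.
- manip.move_l(position, attitude=None, max_speed=0.15): straight line of the TCP; attitude=None keeps the orientation; max_speed is the mean speed in m/s.
- manip.move_j(angles): joint-space move.
- manip.set_gripper(opening, effort=None): opening from 0.0 (shut) to 1.0 (fully open); effort is the grip in N (None keeps the last); returns when the fingers have stopped.
- manip.dwell(seconds).
- manip.inverse_kinematics(position, orientation): joint angles nearest the present ones, or None.
- manip.grab_frame(name): name is "side" or "top" or "wrist"; returns (picture, depth): 480x640x3 uint8, red, green, blue; 480x640 float32, m along the optical axis (not along the pixel's ray), 0 where there is no reading.
- manip.get_calibration(name): a dict with "camera_matrix" (3x3 intrinsics, pixels), "R" (3x3) and "t" (3): a world point X has camera coordinates R X + t. Camera axes: x right, y down, z forward; pixel columns grow to the right and rows downward; lengths in m; the calibration is good to about 2 mm. A picture is of the moment at which its call begins: read the wrist's pose just before it. get_calibration takes no time and is no camera call; for the wrist camera it gives the pose at the moment of the call.
A pose or a line that the arm cannot do raises manip.Unreachable and nothing moves.
- manip.sign_off(): hands the job in; it is judged then, once.
Trained networks look in the newest picture that a camera, given by its name, has taken for a name from the list of things; names that differ only in an ending like _2 or _b are one class to them, and where a whole thing is asked for, a point or a joint stands for the part that bears it (a point fixed in the world has none). Each returns a list of dicts, best first, with "confidence" (0 to 1); they miss things now and then, are a little off and sometimes report something else, mostly with a low value. They report only what shows in the picture. A call takes as long as a camera call.
- manip.look_for(camera, name): "at" ([x, y, z] in m, in world coordinates, good to about 4 mm: the middle of the surface that is visible of it).
Readings, each from a call of its own:
- manip.current_time(): time.
- manip.current_qpos(): joint angles.
- manip.current_joint_vel(): joint speeds.
- manip.current_joint_torque(): joint torques, N m.
- manip.current_ee_pos(): TCP position.
- manip.current_tcp_rot(): TCP orientation.
- manip.current_force(): force on the tool from outside, world axes, zero at the start.
- manip.current_ft_torque(): the same for the moment, N m.
- manip.current_grip_width(): opening from 0.0 (shut) to 1.0 (fully open).
- manip.current_grip_force(): force on a finger pad.
Only numpy, scipy, OpenCV 4.12 (cv2) and the standard library are available. Lean on these libraries where they do the work, as an engineer would, in place of code of your own. Each camera call takes 0.05 s, during which the arm holds its last target. There are 200 camera calls.

## Working session

There is one attempt and no reset: what is moved stays moved. The work goes in short steps, each a Python script; the robot and the scene stay as the last script left them, time stands still between calls to the robot, and variables do not carry over. Pictures are saved under pics/ and viewed, at most 10 in all, crops included, and the job is handed in when it is done.

```bash
ls; mkdir -p pics; python3 - <<'E'
from bench import manip
import cv2,numpy as np
for c in ("top","side"):
    p,d=manip.grab_frame(c); cv2.imwrite(f"pics/{c}0.png",p[:,:,::-1])
    k=manip.get_calibration(c); print(c,k["camera_matrix"].tolist(),(-k["R"].T@k["t"]).round(3),k["R"].round(2).tolist())
    for n in ["gauge","channel_mouth","stop_face","end_stop","spindle","thimble","ratchet_grip","ratchet_cap","strip","strip_grip","strip_tip","short_sample","charger","tape_measure","eraser","sticky_notes"]:
        r=manip.look_for(c,n); print(n,[(np.round(x["at"],4).tolist(),round(x["confidence"],2)) for x in r[:2]])
print(manip.current_time())
E
```

```text
pics
top [[581.968131519661, 0.0, 321.54893175749174], [0.0, 581.968131519661, 243.46894612598953], [0.0, 0.0, 1.0]] [0.328 0.35  0.934] [[0.09, -1.0, -0.0], [-0.97, -0.08, -0.24], [0.24, 0.02, -0.97]]
gauge [([0.4225, 0.3032, 0.0183], 0.96)]
channel_mouth [([0.4157, 0.3082, 0.0173], 0.6)]
stop_face []
end_stop [([0.4201, 0.3044, 0.0195], 0.27)]
spindle []
thimble [([0.4238, 0.3127, 0.125], 0.62)]
ratchet_grip [([0.371, 0.2479, 0.0418], 0.6), ([0.4257, 0.3084, 0.1367], 0.45)]
ratchet_cap [([0.4269, 0.3081, 0.137], 0.53)]
strip []
strip_grip [([0.3707, 0.2487, 0.043], 0.59)]
strip_tip [([0.3727, 0.2467, 0.0394], 0.77), ([0.422, 0.3046, 0.0191], 0.24)]
short_sample [([0.5782, 0.3541, 0.0104], 0.67)]
charger [([0.7029, 0.2306, 0.0273], 0.77), ([0.4192, 0.3024, 0.0207], 0.29)]
tape_measure [([0.6551, 0.3499, 0.0566], 0.59)]
eraser [([0.656, 0.3475, 0.0558], 0.71), ([0.5437, 0.311, 0.0125], 0.61)]
sticky_notes [([0.3985, 0.4745, 0.0133], 0.87)]
side [[437.3518162933809, 0.0, 306.460169714897], [0.0, 437.3518162933809, 236.26581196452264], [0.0, 0.0, 1.0]] [0.837 0.074 0.85 ] [[0.62, 0.78, -0.0], [0.68, -0.54, -0.5], [-0.39, 0.31, -0.87]]
gauge [([0.4391, 0.3034, 0.0317], 0.89), ([0.4028, 0.473, 0.0143], 0.27)]
channel_mouth []
stop_face []
end_stop []
spindle []
thimble [([0.4343, 0.3106, 0.1135], 0.71)]
ratchet_grip [([0.433, 0.3052, 0.1307], 0.58)]
ratchet_cap []
strip []
strip_grip []
strip_tip []
short_sample [([0.5798, 0.355, 0.0008], 0.88)]
charger [([0.7016, 0.219, 0.0276], 0.93)]
tape_measure [([0.6684, 0.3413, 0.0581], 0.92), ([0.4311, 0.3072, 0.1338], 0.58)]
eraser [([0.5509, 0.3126, 0.0119], 0.68)]
sticky_notes [([0.4042, 0.476, 0.0113], 0.91)]
1.7
```

View pics/top0.png

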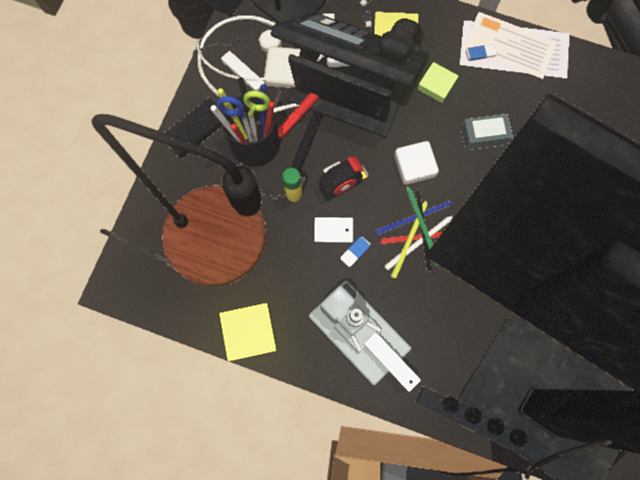

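View pics/side0.png

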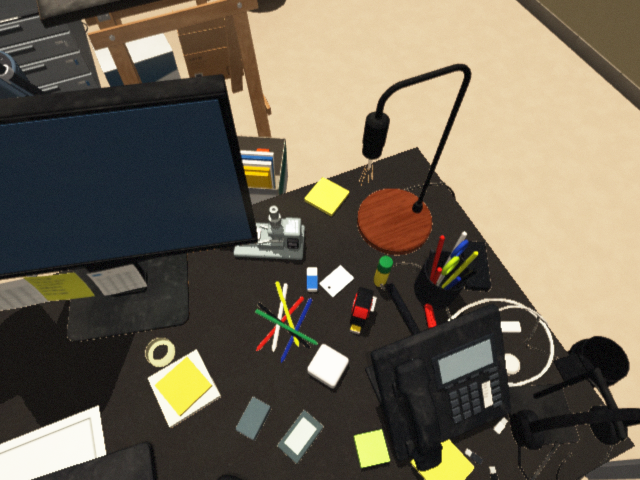

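The top picture shows the gauge at about (360,332), its cap at (356,316), and the strip's hole end at (411,384), with the gauge's +x pointing up-left. The monitor is to the right of it. The side view hides the mouth behind the monitor, so I'll measure from depth.

```bash
cat > h.py <<'E'
from bench import manip
import cv2,numpy as np
def cloud(c,save=None,k=None):
    k=k or manip.get_calibration(c); p,d=manip.grab_frame(c)
    if save: cv2.imwrite(save,p[:,:,::-1])
    v,u=np.mgrid[0:480,0:640]; K=k["camera_matrix"]
    X=np.stack([(u-K[0,2])/K[0,0]*d,(v-K[1,2])/K[1,1]*d,d],-1)
    W=(X-k["t"])@k["R"]; W[d==0]=np.nan
    return p,W
def rect(P):
    r=cv2.minAreaRect((P[:,:2]*1000).astype(np.float32)); return r
def ori(yaw):  # tool down, tool y (closing) along yaw
    c,s=np.cos(yaw),np.sin(yaw)
    return np.array([[s,c,0],[-c,s,0],[0,0,-1.]])
E
python3 - <<'E'
from h import *
p,W=cloud("top")
xy=np.hypot(W[...,0]-.40,W[...,1]-.28)<.14
z=W[...,2]
for lo,hi in((.010,.021),(.036,.047),(.07,.08),(.128,.145)):
    m=(xy&(z>lo)&(z<hi)).astype(np.uint8)
    n,l,s,_=cv2.connectedComponentsWithStats(m)
    for i in np.argsort(-s[1:,4])[:2]+1:
        P=W[l==i]; print(lo,len(P),rect(P),P.mean(0).round(4),s[i][:4])
# obstacles above 0.03 near
m=(W[...,0]>.2)&(W[...,0]<.75)&(z>.1)&(np.hypot(W[...,0]-.40,W[...,1]-.28)<.45)
P=W[m]
for cx in np.arange(.2,.75,.05):
    print("%.2f"%cx,["%.2f"%(z.max() if len(z) else 0) for cy in np.arange(-.15,.65,.05) for z in [P[(abs(P[:,0]-cx)<.025)&(abs(P[:,1]-cy)<.025)][:,2]]])
E
```

```text
0.01 1500 ((395.412353515625, 316.5657958984375), (149.26495361328125, 33.32896041870117), 48.59349060058594) [0.3864 0.3117 0.0151] [309 303  80  82]
0.01 944 ((436.28302001953125, 279.943115234375), (148.31246948242188, 25.564197540283203), 48.429996490478516) [0.4245 0.2634 0.0152] [340 281  71  78]
0.036 1039 ((371.4120788574219, 249.17221069335938), (95.73180389404297, 24.6781005859375), 48.224239349365234) [0.3711 0.2491 0.0413] [364 333  56  58]
0.036 72 ((404.31158447265625, 313.54827880859375), (49.169071197509766, 7.844240665435791), 41.365699768066406) [0.3987 0.3093 0.0381] [339 324  23  27]
0.07 977 ((437.746826171875, 325.9472351074219), (67.8818588256836, 43.634735107421875), 49.466529846191406) [0.4403 0.3311 0.0748] [320 286  49  49]
0.128 131 ((425.0066223144531, 312.00244140625), (16.112306594848633, 16.855892181396484), 2.0245423316955566) [0.425  0.3126 0.1352] [350 309  13  13]
0.20 ['0.00', '0.00', '0.00', '0.00', '0.00', '0.00', '0.00', '0.00', '0.00', '0.00', '0.00', '0.00', '0.00', '0.00', '0.00', '0.00']
0.25 ['0.00', '0.00', '0.00', '0.00', '0.17', '0.00',
[... 586 characters left out ...]
0.00', '0.00', '0.00', '0.00']
0.50 ['0.00', '0.00', '0.00', '0.00', '0.00', '0.00', '0.57', '0.57', '0.50', '0.00', '0.00', '0.00', '0.42', '0.42', '0.00', '0.00']
0.55 ['0.00', '0.00', '0.00', '0.00', '0.00', '0.00', '0.00', '0.57', '0.00', '0.00', '0.00', '0.00', '0.43', '0.43', '0.43', '0.43']
0.60 ['0.00', '0.00', '0.00', '0.00', '0.00', '0.00', '0.00', '0.00', '0.00', '0.00', '0.00', '0.00', '0.00', '0.00', '0.00', '0.00']
0.65 ['0.00', '0.00', '0.00', '0.00', '0.00', '0.00', '0.00', '0.00', '0.00', '0.00', '0.00', '0.00', '0.00', '0.16', '0.00', '0.00']
0.70 ['0.00', '0.00', '0.00', '0.00', '0.00', '0.00', '0.00', '0.00', '0.00', '0.00', '0.00', '0.00', '0.18', '0.18', '0.17', '0.00']
```

```bash
python3 - <<'E'
from h import *
A=[]
for c in("top","side"):
    p,W=cloud(c); A.append(W.reshape(-1,3))
    for u,v in((430,250),(436,258),(540,105),(630,150),(630,390),(480,280),(545,395),(245,235),(222,85),(10,105),(10,265),(120,250),(120,300)):
        print(c,(u,v),W[v,u].round(3))
P=np.concatenate(A);P=P[np.isfinite(P).all(1)]
for lo,hi in((.06,.2),(.2,.9)):
  print(lo)
  for cx in np.arange(.9,-.3,-.05):
    print("%5.2f "%cx+" ".join("%3d"%(100*z.max()) if len(z)>3 else "  ." for cy in np.arange(.7,-.75,-.05) for z in [P[(abs(P[:,0]-cx)<.025)&(abs(P[:,1]-cy)<.025)&(P[:,2]>lo)&(P[:,2]<hi)][:,2]]))
print(manip.inverse_kinematics([.33,.21,.3],ori(0.84+np.pi/2)),manip.inverse_kinematics([.425,.31,.3],ori(0.84+np.pi/2)),manip.inverse_kinematics([.425,.31,.3],ori(0.84-np.pi/2)))
E
```

```text
top (430, 250) [0.496 0.235 0.251]
top (436, 258) [0.489 0.226 0.245]
top (540, 105) [0.529 0.216 0.565]
top (630, 150) [0.501 0.155 0.565]
top (630, 390) [ 0.362 -0.124  0.007]
top (480, 280) [0.463 0.177 0.263]
top (545, 395) [0.341 0.035 0.084]
top (245, 235) [0.55  0.494 0.028]
top (222, 85) [0.826 0.572 0.001]
top (10, 105) [ 1.1    1.412 -0.754]
top (10, 265) [ 0.59   1.298 -0.748]
top (120, 250) [ 0.514  0.702 -0.002]
top (120, 300) [ 0.432  0.687 -0.001]
side (430, 250) [0.684 0.474 0.159]
side (436, 258) [0.691 0.505 0.099]
side (540, 105) [ 0.247  2.055 -0.755]
side (630, 150) [ 0.699  2.13  -0.744]
side (630, 390) [ 1.305  1.142 -0.747]
side (480, 280) [0.767 0.583 0.022]
side (545, 395) [0.985 0.485 0.05 ]
side (245, 235) [0.509 0.209 0.26 ]
side (222, 85) [0.532 0.214 0.565]
side (10, 105) [0.434 0.049 0.566]
side (10, 265) [ 0.343 -0.094  0.271]
side (120, 250) [0.419 0.045 0.268]
side (120, 300) [ 0.338 -0.021  0.009]
0.06
 0.90   .   .   .   .   .  13  13  11  15  15   .   .   .   .   .   .   .   .   .   .   .   .   .   .   .   .   .   .   .
 0.85   .   .   .   .   . 
[... 5418 characters left out ...]
.   .   .   .   .   .   .   .   .   .   .   .   .
-0.20   .   .   .   .   .   .   .   .   .   .   .   .   .   .   .   .   .   .   .   .   .   .   .   .   .   .   .   .   .
-0.25   .   .   .   .   .   .   .   .   .   .   .   .   .   .   .   .   .   .   .   .   .   .   .   .   .   .   .   .   .Traceback (most recent call last):
  File "<stdin>", line 12, in <module>
  File "scipy/spatial/transform/_rotation.pyx", line 1143, in scipy.spatial.transform._rotation.Rotation.from_matrix
ValueError: Non-positive determinant (left-handed or null coordinate frame) in rotation matrix 0: [[ 0.66746283 -0.74464312  0.        ]
 [ 0.74464312  0.66746283  0.        ]
 [ 0.          0.         -1.        ]].
```

```bash
sed -i 's/\[\[s,c,0\],\[-c,s,0\]/[[-s,c,0],[c,s,0]/' h.py; python3 - <<'E'
from h import *
R=manip.current_tcp_rot(); p=np.array(manip.current_ee_pos()); print(R.round(3).tolist())
k=manip.get_calibration("wrist"); print("cam in tool",(R.T@(-k["R"].T@k["t"]-p)).round(3),(k["R"]@R).round(2).tolist())
R=np.array(R); f=lambda P,o:(lambda q:None if q is None else np.round(q,2).tolist())(manip.inverse_kinematics(P,o))
print("up",f([.135,-.533,.72],R),f([.1,-.4,.72],R),f([.45,0,.72],R),f([.38,.25,.72],R))
for y in (0.846+np.pi/2,.846-np.pi/2): print(y,f([.34,.215,.35],ori(y)),f([.425,.3125,.3],ori(y)),f([.425,.3125,.72],ori(y)))
for y in np.arange(-3,3.2,.6): print("cap",round(y,2),f([.425,.3125,.113],ori(y)))
E
```

```text
[[0.969, 0.246, 0.0], [0.246, -0.969, 0.0], [0.0, -0.0, -1.0]]
cam in tool [ 0.073  0.001 -0.143] [[0.0, 1.0, 0.0], [-0.96, 0.0, -0.28], [-0.28, -0.0, 0.96]]
up [-1.41, 0.46, 0.29, 0.0, 2.38, -0.09] [-1.44, 0.09, 0.81, 0.0, 2.24, -0.12] [-0.1, 0.17, 0.71, 0.0, 2.26, 1.22] [0.48, 0.18, 0.7, -0.0, 2.26, 1.8]
2.4167963267948966 [0.45, -0.04, 1.82, -0.0, 1.36, -1.97] [0.55, 0.25, 1.62, -0.0, 1.28, -1.87] [0.55, 0.38, 0.42, -0.0, 2.34, -1.87]
-0.7247963267948966 [0.45, -0.04, 1.82, -0.0, 1.36, 1.17] [0.55, 0.25, 1.62, -0.0, 1.28, 1.27] [0.55, 0.38, 0.42, -0.0, 2.34, 1.27]
cap -3.0 [0.55, 0.47, 1.81, -0.0, 0.86, -2.74]
cap -2.4 None
cap -1.8 [0.55, 0.47, 1.81, -0.0, 0.86, 2.35]
cap -1.2 [0.55, 0.47, 1.81, -0.0, 0.86, 1.75]
cap -0.6 [0.55, 0.47, 1.81, -0.0, 0.86, 1.15]
cap 0.0 [0.55, 0.47, 1.81, -0.0, 0.86, 0.55]
cap 0.6 [0.55, 0.47, 1.81, -0.0, 0.86, -0.05]
cap 1.2 [0.55, 0.47, 1.81, -0.0, 0.86, -0.65]
cap 1.8 [0.55, 0.47, 1.81, -0.0, 0.86, -1.25]
cap 2.4 [0.55, 0.47, 1.81, -0.0, 0.86, -1.85]
cap 3.0 [0.55, 0.47, 1.81, -0.0, 0.86, -2.45]
```

```bash
python3 - <<'E'
from h import *
R=np.array(manip.current_tcp_rot())
manip.move_ptp([.1,-.4,.72],R)
manip.move_ptp([.34,.235,.72],ori(2.417))
manip.move_l([.36,.235,.28],ori(2.417),max_speed=.3)
k=manip.get_calibration("wrist")
p,W=cloud("wrist","pics/w1.png",k)
z=W[...,2]
for lo,hi in((.010,.021),(.036,.047),(.07,.08),(.128,.145)):
    m=((z>lo)&(z<hi)&(np.hypot(W[...,0]-.40,W[...,1]-.28)<.16)).astype(np.uint8)
    n,l,s,_=cv2.connectedComponentsWithStats(m)
    for i in np.argsort(-s[1:,4])[:2]+1:
        P=W[l==i]; print(lo,len(P),rect(P),P.mean(0).round(4),s[i][:4])
for n in ["ratchet_grip","strip_grip","strip_tip","strip","channel_mouth","stop_face","thimble"]:
    r=manip.look_for("wrist",n); print(n,[(np.round(x["at"],4).tolist(),round(x["confidence"],2)) for x in r[:2]])
print(manip.current_time(),manip.current_force(),manip.current_ft_torque())
E
```

```text
0.01 2495 ((395.5844421386719, 316.27593994140625), (149.40875244140625, 30.328407287597656), 48.90475082397461) [0.3835 0.3061 0.016 ] [326 200  29 128]
0.01 2236 ((437.3134765625, 278.8802185058594), (148.83001708984375, 27.243873596191406), 48.09122085571289) [0.4267 0.264  0.016 ] [276 200  26 128]
0.036 2282 ((374.006103515625, 249.02529907226562), (98.76945495605469, 23.665700912475586), 48.00520324707031) [0.3722 0.2467 0.0422] [302 166  25  96]
0.036 153 ((425.9277038574219, 282.94610595703125), (32.591331481933594, 6.89907693862915), 59.300453186035156) [0.4256 0.2826 0.0392] [292 257  11  30]
0.07 1517 ((439.32720947265625, 324.4986877441406), (68.22289276123047, 44.07212448120117), 48.542030334472656) [0.4378 0.3225 0.0755] [293 289  45  64]
0.128 391 ((427.1395263671875, 310.62469482421875), (17.401432037353516, 16.77749252319336), 48.79452133178711) [0.4262 0.3097 0.1351] [305 326  21  23]
ratchet_grip [([0.4216, 0.3088, 0.1329], 0.63)]
strip_grip [([0.3732, 0.2457, 0.0414], 0.76)]
strip_tip []
strip [([0.3715, 0.2448, 0.0431], 0.95)]
channel_mouth []
stop_face []
thimble [([0.4214, 0.3048, 0.1156], 0.69), ([0.4203, 0.3015, 0.0164], 0.61)]
8.2667 [-0.03312738 -0.97168308  0.49306209] [-0.03804881 -0.01698241  0.00388124]
```

View pics/w1.png

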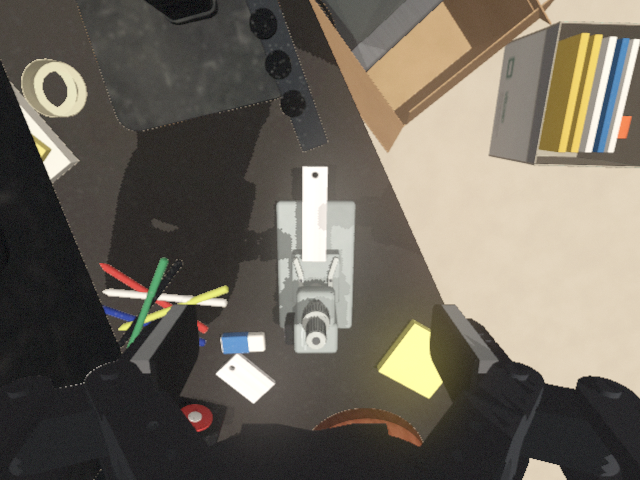

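The wrist view shows the strip along (315,170–260), with its hole end at the top. The fences are at (295–340,265), the cap is at (316,340), and nothing blocks the finger positions. It agrees with the top camera to about 2 mm. Next I grip the strip and advance in small steps, watching the force.

```bash
cat >> h.py <<'E'
A=.846; U=np.array([np.cos(A),np.sin(A),0]); N=np.array([-np.sin(A),np.cos(A),0])
def fl(f): return np.array([f@U,f@N,f[2]]).round(2)
E
python3 - <<'E'
from h import *
O=ori(A+np.pi/2); g=np.array([.3502,.2236,.022])
manip.set_gripper(.55,25)
manip.move_l(g+[0,0,.06],O,max_speed=.3)
manip.move_l(g,O,max_speed=.1)
f0=np.array(manip.current_force()); print(fl(f0))
manip.set_gripper(0,25); print("w",manip.current_grip_width(),manip.current_grip_force(),fl(np.array(manip.current_force())-f0))
g2=g+[0,0,.0008]; manip.move_l(g2,max_speed=.02)
np.save("f0.npy",f0)
for s in range(4,29,4):
    manip.move_l(g2+U*s*1e-3+N*.0012*min(1,s/12),max_speed=.03)
    f=fl(np.array(manip.current_force())-f0); print(s,f)
    if abs(f[:2]).max()>5: break
p,W=cloud("wrist","pics/w2.png"); print(manip.current_time(),manip.current_ee_pos())
cv2.imwrite("pics/w2c.png",cv2.resize(p[120:400,180:460,::-1],None,fx=2,fy=2))
E
```

```text
[ 0.05 -0.76 -0.06]
w 0.26771538532931105 29.969410579651594 [-0.22  1.87  6.76]
4 [0.44 1.08 0.12]
8 [ 0.72  0.94 -0.23]
12 [-0.17 -0.09  0.47]
16 [ 0.03 -0.22 -0.61]
20 [-0.3   0.46  0.39]
24 [-0.14  0.09  0.07]
28 [ 0.15 -0.26  0.  ]
12.9 [0.36798959 0.24544734 0.02277386]
```

View pics/w2c.png

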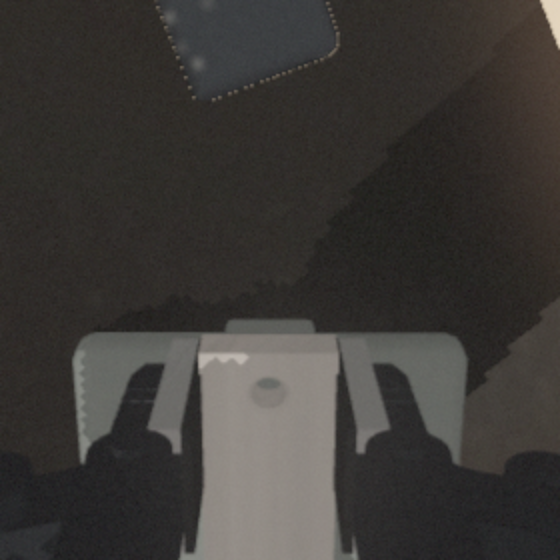

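The crop shows the strip held squarely between the pads, with its hole at (268,390) and centred on the tongue. I'll go on to the stop.

```bash
python3 - <<'E'
from h import *
f0=np.load("f0.npy"); p0=np.array([.3502,.2236,.0228])+N*.0012
s=28.
while s<54:
    s+=2 if s<40 else .7
    manip.move_l(p0+U*s*1e-3,max_speed=.025 if s<40 else .012)
    f=fl(np.array(manip.current_force())-f0); e=np.array(manip.current_ee_pos())-p0
    print(round(s,1),(e@U*1e3).round(2),f,round(manip.current_grip_force(),1))
    if f[0]<-6.5 or abs(f[1])>6: break
print(manip.current_time())
E
```

```text
30.0 30.17 [-0.23  0.63 -0.58] 29.3
32.0 32.18 [ 0.38  0.46 -0.57] 29.3
34.0 34.15 [-0.84  1.1  -0.47] 29.3
36.0 36.19 [ 0.21  0.35 -0.48] 29.3
38.0 38.21 [-0.12  0.5  -1.1 ] 29.3
40.0 40.1 [-0.63  1.02  0.36] 29.3
40.7 40.73 [ 0.15  0.91 -0.38] 29.3
41.4 41.45 [-0.48  0.41 -1.12] 29.3
42.1 42.17 [ 0.29  0.46 -0.52] 29.3
42.8 42.86 [ 0.2  -0.37  0.47] 29.3
43.5 43.56 [-0.37  0.83  0.69] 29.3
44.2 44.27 [ 0.4   1.65 -0.42] 29.3
44.9 44.95 [-0.54  1.05 -0.8 ] 29.3
45.6 45.66 [-0.15  1.49 -0.32] 29.3
46.3 46.34 [-0.11  0.26 -0.15] 29.3
47.0 47.06 [-0.03  0.33 -0.68] 29.3
47.7 47.69 [ 0.18  1.66 -0.62] 29.3
48.4 47.76 [-6.21 -0.82  3.02] 29.7
49.1 47.77 [-8.66 -1.92  7.07] 30.1
17.7167
```

```bash
python3 - <<'E'
from h import *
p0=np.array([.3502,.2236,.0220])+N*.0012
manip.move_l(p0+U*.0484,max_speed=.02)
print(fl(np.array(manip.current_force())-np.load("f0.npy")))
manip.set_gripper(.5)
e=np.array(manip.current_ee_pos())
manip.move_l(e+[0,0,.13],max_speed=.15)
manip.move_l(np.array([.36,.235,.22]),max_speed=.25)
k=manip.get_calibration("wrist"); p,W=cloud("wrist","pics/w3.png",k); z=W[...,2]
cv2.imwrite("pics/w3c.png",cv2.resize(p[150:430,180:460,::-1],None,fx=2,fy=2))
for lo,hi in((.010,.021),(.036,.047),(.128,.145)):
    m=((z>lo)&(z<hi)&(np.hypot(W[...,0]-.40,W[...,1]-.28)<.16)).astype(np.uint8)
    n,l,s,_=cv2.connectedComponentsWithStats(m)
    for i in np.argsort(-s[1:,4])[:2]+1:
        P=W[l==i]; r=rect(P); print(lo,len(P),r,"along/lat of min:",(P@U).min().round(4),(P@U).max().round(4),(P@N).min().round(4),(P@N).max().round(4))
print(manip.current_time())
E
```

```text
[-9.68  0.4  18.08]
0.01 3257 ((394.7298278808594, 316.1793518066406), (149.04515075683594, 31.430831909179688), 50.29838562011719) along/lat of min: 0.4241 0.5727 -0.1037 -0.0717
0.01 3089 ((435.0433654785156, 280.4842834472656), (148.24220275878906, 32.349666595458984), 48.42007064819336) along/lat of min: 0.4243 0.5725 -0.1559 -0.1235
0.036 2312 ((397.88385009765625, 277.3493957519531), (78.62142944335938, 23.60809326171875), 48.927085876464844) along/lat of min: 0.4321 0.5108 -0.1258 -0.1019
0.036 209 ((426.20452880859375, 283.9461364746094), (34.62104034423828, 6.5701446533203125), 59.35539627075195) along/lat of min: 0.4782 0.5123 -0.1367 -0.1271
0.128 594 ((426.604248046875, 310.712646484375), (17.106626510620117, 17.272327423095703), 4.801803112030029) along/lat of min: 0.507 0.5263 -0.1222 -0.1049
19.8083
```

View pics/w3c.png

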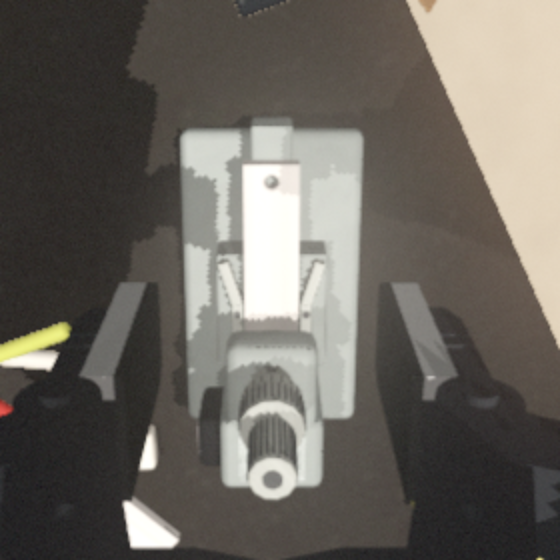

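The crop shows the strip under the arm of the C, centred between the fences, with its hole at (270,182). Depth puts its hole end at gauge x = -84 mm, so it is home, and the base has not moved. Next comes the first cap stroke: 1.2 rad is less than the smallest possible gap, so it also serves as the torque reference.

```bash
cat >> h.py <<'E'
C=np.array([.4268,.3107,.1135]); Y0=A+np.pi/2
def mz(n=5):
    v=[]
    for _ in range(n): v.append(manip.current_ft_torque()[2]); manip.dwell(.02)
    return np.mean(v),np.std(v)
def stroke(total,step,c=C,thr=None,y0=Y0):
    """grip, turn clockwise in steps, release; returns turned angle and whether slip was felt"""
    manip.set_gripper(0); print("grip",round(manip.current_grip_width(),3),round(manip.current_grip_force(),1),fl(np.array(manip.current_force())-np.load("f1.npy")))
    b=np.load("m1.npy"); print("base %.4f"%(mz()[0]-b)); a=0;hits=0
    while a<total-1e-6 and hits<2:
        a+=step; manip.move_l(c,ori(y0-a),max_speed=.1)
        m,s=mz(); print("%.2f mz %.4f"%(a,m-b),fl(np.array(manip.current_force())-np.load("f1.npy")),round(manip.current_time(),2))
        if thr and m-b>thr: hits+=1
    manip.set_gripper(.4)
    return a,hits>=2
E
python3 - <<'E'
from h import *
manip.set_gripper(.4,20)
manip.move_l(C+[0,0,.06],ori(Y0),max_speed=.25)
manip.move_l(C,max_speed=.1)
print(manip.current_time(), manip.current_ee_pos())
np.save("f1.npy",np.mean([manip.current_force() for _ in range(3)],0)); m=mz(); np.save("m1.npy",m[0]); print(m)
print(stroke(1.2,.2))
m=mz(); print("released",m, manip.current_time())
E
```

```text
21.4 [0.42706095 0.31077562 0.11413684]
(np.float64(0.008671460910178175), np.float64(0.015621297228832102))
grip 0.189 20.0 [-0.67  6.68  6.39]
base -0.0225
0.20 mz -0.0279 [-0.81  7.52  5.79] 22.28
0.40 mz -0.0630 [0.23 8.11 5.63] 22.72
0.60 mz -0.0389 [0.82 7.4  5.98] 23.15
0.80 mz -0.0614 [0.86 7.6  5.44] 23.58
1.00 mz -0.0375 [-0.56  8.07  5.59] 24.02
1.20 mz -0.0292 [1.74 8.69 4.71] 24.45
(1.2, False)
released (np.float64(-0.00024082444315936085), np.float64(0.021850345549848733)) 24.85
```

```bash
python3 - <<'E'
from h import *
c=C+N*.001
t=manip.current_time()
v=np.array([manip.current_ft_torque() for _ in range(200)]); j=np.array([manip.current_joint_torque() for _ in range(200)])
print("dt",manip.current_time()-t,"std",v.std(0).round(4),len(np.unique(v[:,2])),j.std(0).round(4),len(np.unique(j[:,5])),"means",v.mean(0).round(4),j.mean(0).round(3))
np.save("m1.npy",v[:,2].mean())
manip.move_l(c,ori(Y0),max_speed=.1)
v=np.array([manip.current_ft_torque() for _ in range(200)]); j=np.array([manip.current_joint_torque() for _ in range(200)])
print("back",v.mean(0).round(4),j.mean(0).round(3),manip.current_time())
E
```

```text
dt 0.0 std [0. 0. 0.] 1 [0. 0. 0. 0. 0. 0.] 1 means [ 0.0047  0.0153 -0.0074] [ 3.3000e-02 -5.1631e+01 -2.3487e+01 -2.0000e-03  1.0000e-03 -0.0000e+00]
back [-0.032   0.0339 -0.0142] [-2.0000e-03 -5.1553e+01 -2.3468e+01 -1.0000e-03  0.0000e+00 -3.7000e-02] 26.2
```

```bash
cat >> h.py <<'E'
def js(n=5,dt=.05):
    o=[];m=[]
    for _ in range(n): manip.dwell(dt); o.append(manip.current_joint_torque()[5]); m.append(manip.current_ft_torque()[2])
    return np.round(o,4),np.mean(m).round(4)
E
python3 - <<'E'
from h import *
c=C+N*.001; ff=lambda: fl(np.array(manip.current_force())-np.load("f1.npy"))
print("free",js(3))
manip.set_gripper(0); print("grip",js(3),ff())
for a in (.04,.08,.12): manip.move_l(c,ori(Y0-a),max_speed=.1); print(a,js(3),ff(),round(manip.current_time(),2),manip.current_qpos()[5])
E
```

```text
free (array([-0.0016,  0.0091,  0.0108]), np.float64(-0.0366))
grip (array([-0.011 , -0.0124, -0.0129]), np.float64(-0.0389)) [0.69 0.85 1.61]
0.04 (array([ 0.0366, -0.0183, -0.0227]), np.float64(-0.0179)) [0.16 1.05 2.57] 27.18 -1.8347864598185548
0.08 (array([ 0.0304, -0.0178, -0.0174]), np.float64(-0.0232)) [0.79 1.98 3.69] 27.58 -1.7949351426259548
0.12 (array([ 0.0297, -0.0173, -0.0163]), np.float64(-0.0196)) [-1.23  2.15  3.62] 27.98 -1.7549814382455156
```

```bash
cat >> h.py <<'E'
def turn(a,end,step,c,ref,thr=.02,v=.1):
    hits=0
    while a<end-1e-6 and hits<2:
        a+=step; manip.move_l(c,ori(Y0-a),max_speed=v)
        o=[];m=[]
        for dt in (0,.02,.02,.03):
            if dt: manip.dwell(dt)
            o.append(manip.current_joint_torque()[5]); m.append(manip.current_ft_torque()[2])
        print("%.2f"%a,np.round(o,4),np.round(np.mean(m),4),fl(np.array(manip.current_force())-np.load("f1.npy")),round(manip.current_time(),2))
        hits=hits+1 if ref is not None and max(o[:2])>ref+thr else 0
    return a,hits
E
python3 - <<'E'
from h import *
c=C+N*.001
print(turn(.12,.42,.1,c,None))
E
```

```text
0.22 [0.5462 0.3698 0.2376 0.0741] -0.0201 [0.11 3.37 3.9 ] 28.3
0.32 [0.5284 0.351  0.2186 0.0647] -0.0119 [0.27 3.53 3.69] 28.62
0.42 [0.5364 0.3588 0.2265 0.0766] -0.0327 [-0.22  5.2   4.01] 28.93
(0.42000000000000004, 0)
```

```bash
python3 - <<'E'
from h import *
c=C+N*.001
print(turn(.42,1.22,.1,c,.537,.018))
E
```

```text
0.52 [0.5486 0.3709 0.2387 0.0902] -0.0006 [0.24 5.65 4.11] 29.25
0.62 [0.3805 0.2458 0.156  0.0608] -0.0143 [1.11 6.11 3.9 ] 29.57
0.72 [0.382  0.247  0.1571 0.0617] 0.0154 [2.53 6.45 3.41] 29.88
0.82 [0.3822 0.2472 0.1573 0.0619] -0.0086 [2.09 6.46 3.18] 30.2
0.92 [0.3823 0.2472 0.1574 0.0619] -0.0114 [2.03 7.09 4.23] 30.52
1.02 [0.3821 0.2472 0.1573 0.0619] 0.0212 [2.55 7.3  3.72] 30.83
1.12 [0.3821 0.2472 0.1572 0.0619] 0.0002 [2.69 7.45 2.86] 31.15
1.22 [0.382  0.247  0.1571 0.0617] -0.0107 [2.73 8.01 2.93] 31.47
(1.2200000000000002, 0)
```

```bash
python3 - <<'E'
from h import *
c=C+N*.001
manip.set_gripper(.4)
print(turn(1.22,1.42,.1,c,None))
manip.move_l(c,ori(Y0),max_speed=.1)
print(turn(0,.2,.1,c,None), turn(.5,.7,.1,c,None))
k=manip.get_calibration("wrist"); p,W=cloud("wrist","pics/w4.png"); print(manip.current_time())
p,W=cloud("side","pics/s4.png")
cv2.imwrite("pics/s4c.png",cv2.resize(p[190:280,210:330,::-1],None,fx=5,fy=5,interpolation=cv2.INTER_CUBIC))
E
```

```text
1.32 [0.586  0.4081 0.2747 0.1068] 0.0259 [0.33 1.07 0.84] 32.1
1.42 [0.5666 0.3878 0.2543 0.0876] 0.007 [-0.53  0.6   0.62] 32.42
(1.4200000000000002, 0)
0.10 [0.598  0.4206 0.2873 0.1186] 0.0098 [-0.53  1.94  0.12] 34.3
0.20 [0.5703 0.3916 0.2581 0.0912] -0.0334 [ 0.64  1.05 -0.94] 34.62
0.60 [ 0.209   0.1266  0.068  -0.001 ] 0.0098 [-0.45  0.68  1.46] 35.23
0.70 [0.5684 0.3898 0.2564 0.0896] -0.0043 [ 0.44 -0.11  0.3 ] 35.55
(0.2, 0) (0.7, 0)
35.6
```

View pics/w4.png

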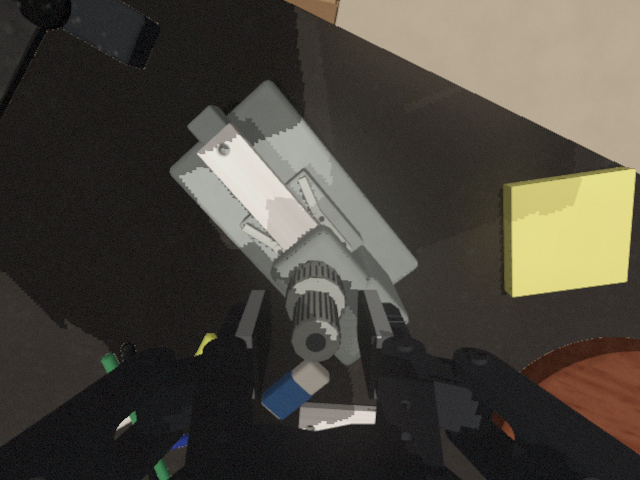

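The wrist view shows the strip still home, its hole at (223,149), and the cap at (316,335) between the open fingers. At 0.62 rad in stroke two the load changed abruptly, which is probably the clutch slipping. To confirm, I'll regrip, turn 0.2 rad and compare how the cap and thimble ridges look in the wrist frame.

```bash
python3 - <<'E'
from h import *
c=C+N*.001
manip.set_gripper(0)
ims=[]
def snap():
    p,_=manip.grab_frame("wrist"); ims.append(cv2.resize(p[250:370,270:366,::-1],None,fx=2.7,fy=4,interpolation=cv2.INTER_CUBIC))
snap()
print(turn(.7,.8,.1,c,None)); snap(); print(turn(.8,.9,.1,c,None)); snap()
cv2.imwrite("pics/cmp.png",np.hstack(ims)); print(ims[0].shape,manip.current_time())
E
```

```text
0.80 [0.5868 0.4106 0.2783 0.1141] 0.0252 [2.81 4.98 2.53] 36.3
(0.7999999999999999, 0)
0.90 [0.3811 0.2461 0.1562 0.0609] -0.0031 [4.11 5.87 2.89] 36.67
(0.9, 0)
(480, 259, 3) 36.7167
```

View pics/cmp.png

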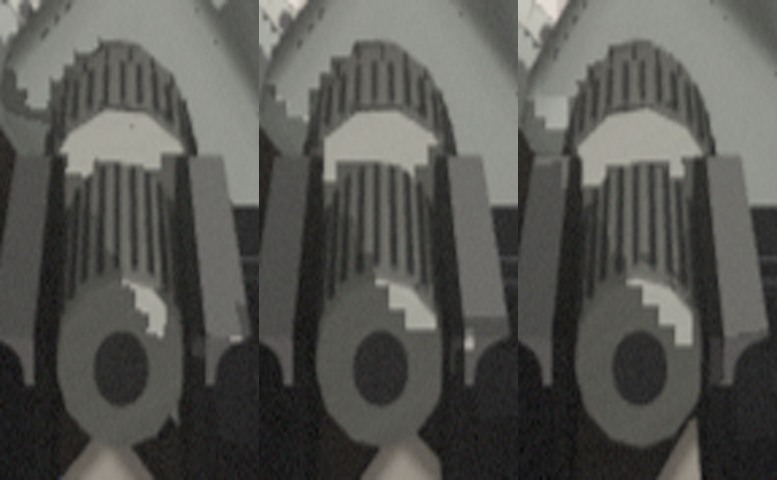

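```bash
python3 - <<'E'
import cv2,numpy as np
im=cv2.cvtColor(cv2.imread("pics/cmp.png"),cv2.COLOR_BGR2GRAY).astype(float)
T=[im[:,i*259:(i+1)*259] for i in range(3)]
for n,r,c0,c1 in(("cap",slice(195,255),72,168),("thimble",slice(62,92),85,165)):
    P=[t[r].mean(0) for t in T]; P=[p-cv2.GaussianBlur(p[None],(0,0),14)[0] for p in P]
    for p in P: print(n,[x for x in range(c0,c1) if p[x]==p[x-5:x+6].min() and p[x]<-2])
    for a,b in((0,1),(1,2)):
        s=[(d,np.corrcoef(P[a][c0:c1],P[b][c0+d:c1+d])[0,1].round(2)) for d in range(-14,15)]
        print(n,a,b,sorted(s,key=lambda t:-t[1])[:4])
E
```

```text
cap [76, 86, 101, 117, 133, 149, 161]
cap [76, 87, 102, 117, 134, 149, 162]
cap [76, 87, 102, 117, 134, 150, 162]
cap 0 1 [(1, np.float64(0.98)), (0, np.float64(0.96)), (2, np.float64(0.83)), (-14, np.float64(0.77))]
cap 1 2 [(0, np.float64(0.99)), (1, np.float64(0.91)), (-1, np.float64(0.89)), (-14, np.float64(0.71))]
thimble [90, 106, 122, 139, 154]
thimble [98, 115, 132, 148]
thimble [92, 108, 124, 141, 155]
thimble 0 1 [(-7, np.float64(0.96)), (9, np.float64(0.95)), (-8, np.float64(0.9)), (8, np.float64(0.89))]
thimble 1 2 [(-7, np.float64(0.94)), (-8, np.float64(0.91)), (8, np.float64(0.9)), (9, np.float64(0.9))]
```

In the wrist frame the cap ridges stay put, so the fingers hold it. The thimble ridges shift 7 px per 0.1 rad, so the thimble stands still and the clutch is slipping. Total slip is about 0.8–0.9 rad, under a quarter turn, so I'll let go, retreat and check.

```bash
python3 - <<'E'
from h import *
manip.set_gripper(.5)
e=np.array(manip.current_ee_pos()); manip.move_l(e+[0,0,.08],max_speed=.15)
manip.move_l([.36,.235,.25],ori(Y0),max_speed=.25)
k=manip.get_calibration("wrist"); p,W=cloud("wrist","pics/w5.png",k); z=W[...,2]
for lo,hi in((.010,.021),(.036,.047),(.128,.145)):
    m=((z>lo)&(z<hi)&(np.hypot(W[...,0]-.40,W[...,1]-.28)<.16)).astype(np.uint8)
    n,l,s,_=cv2.connectedComponentsWithStats(m)
    for i in np.argsort(-s[1:,4])[:2]+1:
        P=W[l==i]; print(lo,len(P),(P@U).min().round(4),(P@U).max().round(4),(P@N).min().round(4),(P@N).max().round(4),rect(P)[2])
print(manip.current_time(),manip.current_grip_width())
E
```

```text
0.01 2832 0.4242 0.5724 -0.1036 -0.0717 48.57122802734375
0.01 2695 0.4242 0.5727 -0.1559 -0.1231 46.33480453491211
0.036 2159 0.432 0.5115 -0.1258 -0.0903 48.038692474365234
0.036 177 0.478 0.5106 -0.1375 -0.127 62.81294631958008
0.128 477 0.5074 0.5243 -0.1221 -0.1053 48.7839469909668
38.875 0.49942676637166095
```

View pics/w5.png

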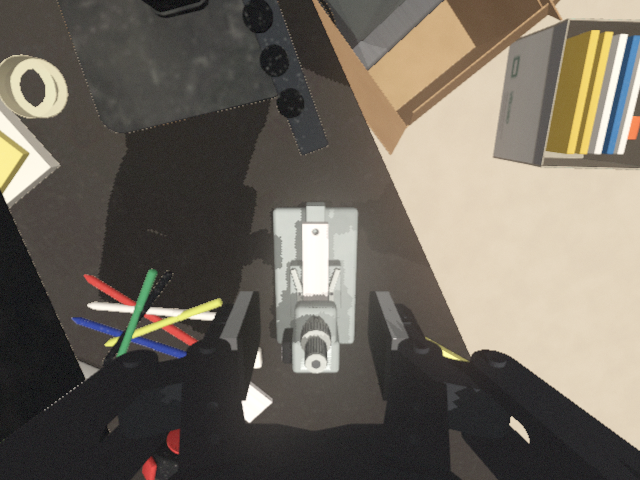

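The strip is home with its hole at (315,232), the gauge has not moved, and the gripper is clear of everything.

```bash
python3 -c "
from bench import manip
print(manip.sign_off())"
```

```text
the job is handed in; nothing more can be done
None
```

I handed the job in at about 39 s: the strip is home against the stop, the ratchet cap was turned in three strokes until it slipped (about 0.8–0.9 rad of slip, under a quarter turn), and the gauge stayed where it stood; I inferred the clamping from that slip, since I could not see the spindle face.

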